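# Refit a hob knob on its D-spindle and hold the safety tap pressed in

### The job

One of the two control knobs of the table-top gas hob has come off, its tap left part-way open, and lies on the bench beside it. Pick it up, turn it so that the flat in its bore matches the flat on the bare spindle, push it fully home on the spindle, then press it in against the tap's spring to the stop, as one does to keep a flame-safety tap open while lighting. Keep it pressed in with the gripper: the program finishes while still holding the knob pressed; leave the fitted knob, the tools and the tin alone.

Things in the scene. Friction and masses are not known exactly. Their poses are not given: they have to be found in the camera images.
- hob: Fixed grey table-top gas hob, bright steel top, two rings; 290 (x) by 380 mm (y), steel top 64 mm above the bench, pan supports behind the knobs to 102 mm. Origin: centre of its underside; -x is its front, where the two taps stand on the steel top 116 mm apart (y), 100 mm in front of its centre. Which tap is bare varies.
- knob: The loose black die-cast knob, 110 g, standing upright on the bench. Origin: centre of its underside, z up. Round skirt 44 mm across, z = 0 to 20 mm; on it a grip bar 40 mm long (along x), 14 mm wide (y), z = 20 to 38 mm. The pointer end is +x: a small pointed nose at the foot of the skirt, 26 mm from the axis, and a white line on that half of the bar.
- knob_seat (a point): Centre of the closed end of the D-shaped bore in the knob's underside: 16 mm above the underside, axes as the knob's. Bore 13.4 mm in diameter, its flat 2.1 mm from the axis on the +x (pointer) side: a loose fit on the spindle, 0.6 to 0.7 mm of play all round, no clip. Lies on spindle_top when the knob is fully home.
- spindle_top (a point): Centre of the top end of the bare steel spindle, upright, 26 mm above the hob's steel top when not pressed; moves with it. z up; x points the way its flat faces. D section over the upper 19 mm: 12 mm diameter, flat 1.5 mm from the axis, 1.2 mm chamfer at the top. Fully home, the knob's +x lies along this x and its underside is 16 mm below this point.
- bare_press (a joint): How far the bare spindle is pressed in, m: 0 out, 0.006 at the stop. A spring pushes it out: 5 N to start, about 10 N at the stop.
- spindle (a joint): Angle of the bare spindle about its vertical axis, rad, anticlockwise from above; 0: tap off, its flat faces the back of the hob (+x). It has been left part-way open, at 0.1 to 0.9; it turns from 0 to 3.7, stays where it is left and takes about 0.025 N m to turn.
- fitted_press (a joint): How far the other, fitted knob is pressed in, m; 0 out.
- fitted_knob (a joint): Angle of the other, fitted knob, rad; 0: pointer to the back of the hob, where it starts.
- fitted_knob_top (a point): Top centre of the other knob, which is already fitted on its tap, of the same shape as the loose one, 112 mm above the bench.
- flat_driver: Blue-handled screwdriver, 188x28x29 mm, lying on the bench in front of the hob; bystander. Origin: middle of its underside.
- combi_pliers: Blue-handled pliers, 167x61x13 mm, lying on the bench in front of the hob; bystander. Origin: middle of its underside.
- fuse_box: Small flat green tin, 44x64x20 mm, on the bench to the right of the hob; bystander. Origin: centre of its underside.
Not all that is in view belongs to the job. What is shaped like the knob but blue or purple is not meant.

How it is judged:
By the outcome, as a careful person would: the job done as asked, in the order asked, and still so for the second after the job is handed in, while the arm keeps its last pose, push and grip.
It also fails if it takes over 37 s, if anything falls off the work surface, if the arm or the gripper's body presses on something with over 40 N, if the wrist force passes 120 N, or if a joint passes its speed limit or range.

### The arm

A 7-joint arm with a two-finger parallel gripper is mounted at the origin on a cart in front of the work surface, level with it; the furniture and walls round the work are solid. World frame = base frame: x ahead of the robot, y to its left, z up, the work surface at z = 0. Lengths are in m, angles in rad, forces in N, time in s.
With the tool pointing down it reaches from about 0.425 to 1.025 m from the base axis. Payload 9.4 kg.
Tool frame: the origin (TCP) lies between the finger pads; the fingertips stand bot.finger_overhang ahead of it and the grasp point (between the pads) lies 6 mm ahead of it (bot.finger_overhang is the distance from the TCP to the fingertips, in m); z points along the fingers, y is the line along which they close (so a half turn about z gives the same grasp; the last joint's range is limited). The gripper opens to 93 mm and grips with 3 to 60 N. Pads are 15 mm wide; open, the fingers measure 128 mm over their backs; the gripper's body (75 mm by 188 mm) begins 65 mm behind the grasp point.
Start: joints at [-1.204, 0.599, -0.003, 1.599, 0.002, 0.943, -0.08], TCP at [0.311, 0.655, 0.244] pointing down, gripper open.
Joint ranges: [-2.57, 2.57], [-0.35, 1.97], [-1.29, 1.29], [0.11, 2.56], [-1.05, 4.19], [0.11, 1.86], [-2.63, 2.63]. Speed limits (rad/s): [2.22, 2.22, 3.01, 3.01, 3.14, 3.14, 3.14].

### API

Orientations are given as a unit quaternion [x, y, z, w].
In Python, from bench import bot, vision, ticket gives the robot as it stands.
- The arm moves only by the tool jog_arm, never from a script. Its argument "commands" is a list of rows, each a list of 3 entries, a list of its own where there are three numbers: the turn, a rotation vector about the tool's x, y, z in degrees, then the shift along the tool's x, y, z in m, then the opening, from 0 (shut) to 1 (fully open). In form: [[[rx, ry, rz], [dx, dy, dz], grip], ...]. A call has 1 to 5 rows; each row is the pose to reach, as a shift and turn from the pose commanded when the call began, along the tool's axes at that moment; what a row does not reach only later rows make up. A row lasts 1/12 s, in which the tool goes at most 41.7 mm and 7.16 degrees, less where a joint would pass 70% of its speed; a pose out of reach is approached as far as the arm can. A call with a gripper value outside its range is refused whole. The fingers move at their own pace and stop on an object; "grip_force" is the grip in N (left out, the last holds). Time passes only in rows, so rows that repeat a pose let the fingers close. It gives the time, the measured TCP pose, the force, the opening and the grip force at its end, in the units of the state.
- bot.get_state(): the state, without advancing time (a new reading comes with each control period).
- vision.read_camera(name): name is "scene" or "top"; returns (picture, depth): 400x640x3 uint8, blue, green, red; 400x640 float32, m along the optical axis (not along the pixel's ray), 0 where there is no reading.
- vision.camera_params(name): a dict with "fx", "fy", "cx", "cy" (pixels), "extrinsics" (4x4, takes a point from world to camera coordinates). Camera axes: x right, y down, z forward; pixel columns grow to the right and rows downward; lengths in m; the calibration is good to about 2 mm. A picture is of the moment at which its call begins. camera_params takes no time and is no camera call.
- ticket.job_done(): hands the job in; it is judged then, once.
The state is a dict: "time_s": time; "joints": joint angles; "qvel": joint speeds; "joint_efforts": joint torques, N m; "ee_pos": TCP position; "orientation": TCP orientation; "wrist_force": force on the tool from outside, world axes, zero at the start; "wrist_torque": the same for the moment, N m; "gripper_width": opening from 0.0 (shut) to 1.0 (fully open); "finger_force": force on a finger pad.
Only numpy, scipy, OpenCV 4.12 (cv2) and the standard library are available. Lean on these libraries where they do the work, as an engineer would, in place of code of your own. Each camera call takes 0.05 s, during which the arm holds its last target. There are 200 camera calls.

## Working session

There is one attempt and no reset: what is moved stays moved. The work goes in short steps, Python scripts to look and compute and a tool call to move; the robot and the scene stay as the last step left them, time stands still between calls to the robot, and variables do not carry over. Pictures are saved under pics/ and viewed, at most 10 in all, crops included, and the job is handed in when it is done.

Besides the shell and the picture viewer there is one more tool, called after "Emit:" by a JSON object that holds its "api" and its "payload". jog_arm: Moves the arm, as the interface text tells. Its arguments: {"type":"object","properties":{"commands":{"type":"array"},"grip_force":{"type":"number"}},"required":["commands"]}

```bash
mkdir -p pics; cat > h.py <<'E'
from bench import bot, vision, ticket
import numpy as np, cv2
from scipy.spatial.transform import Rotation as R
def cap(n):
    im,d=vision.read_camera(n); p=vision.camera_params(n); return im,d,p
def pts(d,p):
    v,u=np.mgrid[:d.shape[0],:d.shape[1]]
    c=np.stack([(u-p['cx'])/p['fx']*d,(v-p['cy'])/p['fy']*d,d],-1)
    T=np.array(p['extrinsics']); w=(c-T[:3,3])@T[:3,:3]
    w[d==0]=np.nan
    return w
def proj(X,p):
    T=np.array(p['extrinsics']); c=T[:3,:3]@np.array(X)+T[:3,3]
    return c[0]/c[2]*p['fx']+p['cx'],c[1]/c[2]*p['fy']+p['cy']
E
python3 - <<'E'
from h import *
for n in('scene','top'):
    im,d,p=cap(n); cv2.imwrite(f'pics/{n}0.png',im); np.savez(f'{n}0.npz',im=im,d=d)
    print(n,p)
s=bot.get_state();print(s,bot.finger_overhang)
E
```

```text
scene {'fx': 505.0004936195239, 'fy': 505.0004936195239, 'cx': 305.97248596832276, 'cy': 198.99707479476797, 'extrinsics': array([[ 0.54639093, -0.83720672,  0.02327801, -0.44342668],
       [-0.3191464 , -0.23382206, -0.91840776,  0.22475735],
       [ 0.77434006,  0.49438058, -0.39494976,  0.98150661],
       [ 0.        ,  0.        ,  0.        ,  1.        ]])}
top {'fx': 450.4763278104449, 'fy': 450.4763278104449, 'cx': 316.05601626278576, 'cy': 203.86626857603912, 'extrinsics': array([[-0.00355331, -0.9999887 , -0.00315923, -0.17827834],
       [-0.99808822,  0.00374146, -0.06169209,  0.5223673 ],
       [ 0.06170322,  0.00293398, -0.99809023,  0.95750198],
       [ 0.        ,  0.        ,  0.        ,  1.        ]])}
{'time_s': 0.1, 'joints': array([-1.20372166,  0.6000341 , -0.00254617,  1.60002174,  0.00180728,
        0.94290409, -0.07983097]), 'qvel': array([ 0.00160484, -0.00126523,  0.00017373, -0.00402891,  0.00052342,
       -0.00086319, -0.00378992]), 'joint_efforts': array([ 5.57715292e-03, -7.66554523e+01,  1.50218513e+00, -2.52936494e+01,
       -5.23157988e-02,  1.36932131e-02,  7.76456523e-05]), 'ee_pos': array([0.31112207, 0.65441951, 0.24286427]), 'orientation': array([ 2.20054406e-01,  9.75487361e-01, -6.77289049e-04, -8.50489754e-05]), 'wrist_force': array([ 0.48668539, -0.39517501, -0.22447609]), 'wrist_torque': array([-0.01602757, -0.00443127, -0.0107822 ]), 'finger_force': 0.0, 'gripper_width': 1.0019736810769162} 0.025
```

View pics/scene0.png

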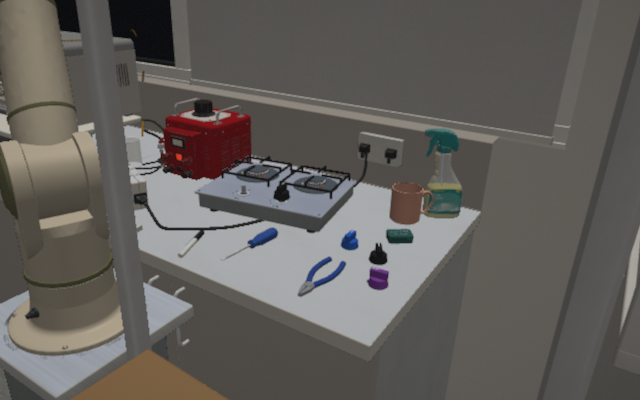

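View pics/top0.png

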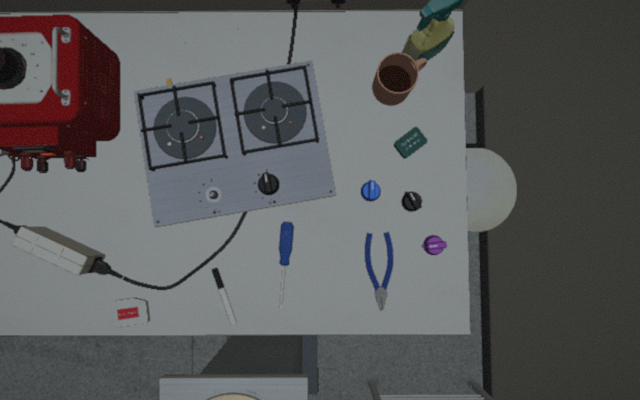

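Scene: the black knob is at scene (379,253) and top (412,201). The look-alikes are blue at top (371,190), purple at top (434,245) and the fitted black knob at top (268,183). The bare spindle is at top (213,195) and scene (243,190). I choose the black knob at (412,201) and check it in a crop.

```bash
python3 - <<'E'
from h import *
t=[];
for n,cs in(('top',[(412,201),(213,195)]),('scene',[(379,253),(243,190)])):
    z=np.load(n+'0.npz');im,d=z['im'],z['d'];p=vision.camera_params(n);W=pts(d,p)
    np.save(n+'W.npy',W)
    row=[cv2.resize(im[v-18:v+18,u-24:u+24],(384,288),interpolation=cv2.INTER_CUBIC) for u,v in cs]
    t.append(np.hstack(row))
    for u,v in cs:
        w=W[v-22:v+22,u-25:u+25].reshape(-1,3);zz=w[:,2]
        print(n,u,v,'z pct',np.nanpercentile(zz,[0,2,50,90,97,99,100]).round(4))
        if (u,v)in[(412,201),(379,253)]:
            for lo,hi in((.006,.022),(.031,.05)):
                m=(zz>lo)&(zz<hi);q=w[m]
                if m.sum()>4:
                    r=cv2.minAreaRect(q[:,:2].astype(np.float32)*1000);print(lo,m.sum(),np.median(q,0).round(4),r)
        else:
            m=(zz>.082);q=w[m];print(m.sum(),np.median(q,0).round(4) if m.sum() else '',q[:12].round(4).tolist())
cv2.imwrite('pics/crop1.png',cv2.convertScaleAbs(np.vstack(t),alpha=1.6))
# hob front edge orientation
z=np.load('top0.npz');W=np.load('topW.npy');m=((W[...,2]>.055)&(W[...,2]<.075)).astype(np.uint8);m[:,:125]=0;m[:,345:]=0
q=W[m>0][:,:2].astype(np.float32);print('hob',cv2.minAreaRect(q*1000))
E
```

```text
top 412 201 z pct [-0.0048 -0.0028  0.0008  0.0197  0.0377  0.0395  0.042 ]
0.006 153 [ 0.5268 -0.3801  0.0186] ((524.5400390625, -388.84161376953125), (72.26366424560547, 50.6263427734375), 82.87055206298828)
0.031 129 [ 0.5278 -0.3876  0.0377] ((528.0321655273438, -388.40948486328125), (40.374237060546875, 13.993744850158691), 31.011842727661133)
top 213 195 z pct [-0.0028  0.0017  0.0641  0.0664  0.0679  0.0845  0.092 ]
25 [0.5378 0.0276 0.0891] [[0.5441, 0.0267, 0.0857], [0.5417, 0.0296, 0.0903], [0.5417, 0.0276, 0.0903], [0.5417, 0.0257, 0.0897], [0.5422, 0.0249, 0.0845], [0.5399, 0.0321, 0.0881], [0.5398, 0.0299, 0.089], [0.5397, 0.0276, 0.0903], [0.5397, 0.0256, 0.0903], [0.5399, 0.0243, 0.0872], [0.5378, 0.034, 0.0886], [0.5379, 0.0322, 0.0877]]
scene 379 253 z pct [-0.0012  0.0005  0.0034  0.0263  0.0397  0.0411  0.0432]
0.006 286 [ 0.5449 -0.3861  0.0142] ((584.2691650390625, -354.72784423828125), (169.83985900878906, 101.83112335205078), 2.0826776027679443)
0.031 190 [ 0.4341 -0.4206  0.0389] ((503.4034423828125, -383.75897216796875), (201.2608184814453, 51.5858154296875), 38.6218147277832)
scene 243 190 z pct [0.0024 0.0267 0.067  0.0863 0.0918 0.0951 0.1063]
265 [0.6109 0.0785 0.0895] [[0.6055, 0.1572, 0.094], [0.6059, 0.1536, 0.0946], [0.6138, 0.1569, 0.0916], [0.6228, 0.161, 0.0881], [0.6252, 0.1593, 0.0878], [0.6673, 0.1248, 0.0831], [0.6196, 0.0812, 0.1063], [0.6277, 0.0842, 0.1033], [0.6287, 0.0813, 0.1036], [0.6316, 0.0799, 0.1031], [0.6593, 0.0989, 0.091], [0.663, 0.098, 0.0902]]
hob ((708.2935180664062, 0.2035980224609375), (412.5190734863281, 380.3686218261719), 9.697588920593262)
```

View pics/crop1.png

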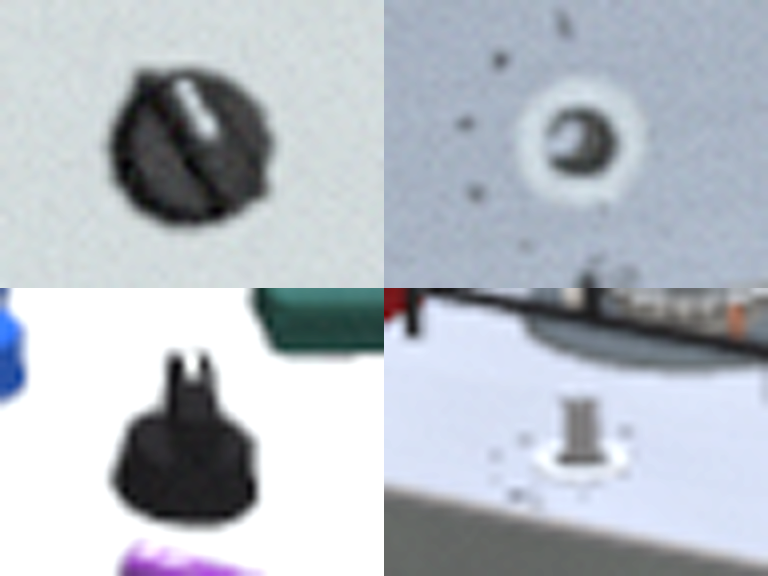

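The top-left crop confirms a black knob with its white line and nose pointing up-left, at a yaw of about +31°. The bare spindle is at crop (580,143), but the direction of its flat is unclear. I'll average frames to sharpen it.

```bash
python3 - <<'E'
from h import *
t=[]
for n,N,(u,v) in(('top',10,(213,195)),('scene',6,(243,190))):
    F=[vision.read_camera(n) for _ in range(N)]
    p=vision.camera_params(n)
    im=np.mean([f[0].astype(float) for f in F],0);D=np.array([f[1] for f in F]);D[D==0]=np.nan
    d=np.nan_to_num(np.nanmedian(D,0));W=pts(d,p);np.savez(n+'avg.npz',im=im,d=d,W=W)
    c=np.clip(im[v-10:v+10,u-13:u+13]*1.5,0,255).astype(np.uint8)
    t.append(cv2.resize(c,(390,300),interpolation=cv2.INTER_NEAREST))
    t.append(cv2.resize(c,(390,300),interpolation=cv2.INTER_CUBIC))
    if n=='top':
        print(im[v-8:v+7,u-8:u+9].mean(-1).round().astype(int))
        print((W[v-8:v+7,u-8:u+9,2]*1000).round().astype(int))
        sub=W[v-9:v+9,u-9:u+9].reshape(-1,3);q=sub[sub[:,2]>.086];print('spin',len(q),q.mean(0),q.min(0),q.max(0))
        st=W[185:215,165:200,2];print('steel',np.nanmedian(st))
        sub=W[175:225,390:435].reshape(-1,3)
        for lo,hi in((.016,.024),(.034,.045)):
            q=sub[(sub[:,2]>lo)&(sub[:,2]<hi)];print('knob',len(q),q.mean(0),cv2.minAreaRect(q[:,:2].astype(np.float32)*1000))
        b=sub[abs(sub[:,2])<.003];print('bench',np.median(b[:,2]))
    else:
        print('proj est',proj((.5395,.027,.09),p),proj((.528,-.388,.038),p))
        sub=W[235:265,365:395].reshape(-1,3);q=sub[(sub[:,2]>.034)&(np.hypot(sub[:,0]-.528,sub[:,1]+.388)<.03)];print('knob',len(q),q.mean(0),cv2.minAreaRect(q[:,:2].astype(np.float32)*1000))
        sub=W[178:200,233:255].reshape(-1,3);q=sub[(sub[:,2]>.083)&(np.hypot(sub[:,0]-.5395,sub[:,1]-.027)<.02)];print('spin',len(q),q.mean(0) if len(q) else'')
cv2.imwrite('pics/spin2.png',np.vstack([np.hstack(t[:2]),np.hstack(t[2:])]))
E
```

```text
[[113 112 112 113 116 122 128 130 130 131 128 126 119 116 115 114 114]
 [113 113 114 120 127 132 135 135 135 135 136 132 127 123 119 113 113]
 [114 116 123 129 132 134 134 134 134 133 134 134 132 130 125 118 113]
 [114 119 129 131 131 122 106 100  93  95 108 123 131 131 130 121 113]
 [114 125 132 132 123  97  69  64  51  48  64  90 117 131 131 128 119]
 [118 130 135 131 109  82  88  97  80  52  46  53  99 129 132 131 123]
 [121 131 135 126 100  92 111 117  97  60  52  43  78 117 131 132 122]
 [121 133 135 128 114 112 118 116  92  56  52  42  54 102 130 132 122]
 [120 132 136 127 118 121 119 104  73  51  49  40  57 104 131 131 125]
 [119 130 135 130 109  88  83  70  52  48  42  38  71 113 130 130 122]
 [117 127 135 133 110  65  43  37  37  38  38  56  97 125 130 128 119]
 [114 126 134 134 124 103  78  56  52  59  70  95 123 132 131 125 119]
 [113 118 129 134 132 127 120 114 113 115 117 125 134 131 125 118 115]
 [111 114 121 130 132 130 133 134 135 135 134 134 134 129 120 112 115]
 [112 114 116 121 127 128 131 133 135 135 133 134 132 123 116 113 115]]
[[64 65 64 64 64 65 66 65 66 66 66
[... 923 characters left out ...]
0 [ 0.52650199 -0.38542848  0.02002374] ((529.2642822265625, -387.9490966796875), (34.896263122558594, 38.280662536621094), 45.57520294189453)
knob 125 [ 0.52829583 -0.38813513  0.03791275] ((528.3267211914062, -388.5997619628906), (40.14515686035156, 13.687379837036133), 31.791141510009766)
bench 0.0004535750802794181
proj est (np.float64(243.93838446964554), np.float64(185.6513158537032)) (np.float64(378.8462163796789), np.float64(246.8168626768857))
knob 62 [ 0.52367018 -0.38813101  0.03938429] ((527.7215576171875, -386.3558349609375), (42.381202697753906, 13.30524730682373), 31.939193725585938)
spin 18 [0.53722489 0.03018288 0.08960567]<stdin>:7: RuntimeWarning: All-NaN slice encountered
```

View pics/spin2.png

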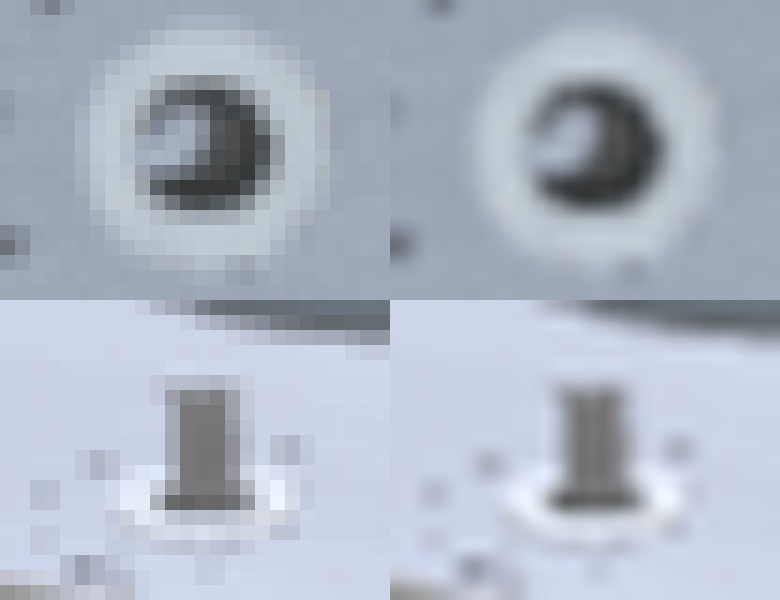

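The averaged top view shows the spindle's lit D-shaped end at top (212,194). Its flat faces up-left, which is about +45° in world yaw. The scene view shows its tip at (243,185), which agrees. Both views put the knob at (0.528,-0.388), yaw 31.5°, height 38 mm. I'm moving to it now.

Emit:
{"api": "jog_arm", "payload": {"commands": [[[0, 0, 25], [-0.124, -0.163, 0], 0.5], [[0, 0, 25], [-0.124, -0.163, 0], 0.5], [[0, 0, 25], [-0.124, -0.163, 0], 0.5], [[0, 0, 25], [-0.124, -0.163, 0], 0.5], [[0, 0, 25], [-0.124, -0.163, 0], 0.5]]}}

```text
time_s: 1.32
ee_pos: [0.3535, 0.4519, 0.2437]
orientation: [0.428, 0.904, -0.0, 0.0]
wrist_force: [0.6, -0.8, 0.0]
gripper_width: 0.692
finger_force: 0.0
```

Emit:
{"api": "jog_arm", "payload": {"commands": [[[0, 0, 25], [-0.181, -0.096, 0], 0.5], [[0, 0, 25], [-0.181, -0.096, 0], 0.5], [[0, 0, 25], [-0.181, -0.096, 0], 0.5], [[0, 0, 25], [-0.181, -0.096, 0], 0.5], [[0, 0, 25], [-0.181, -0.096, 0], 0.5]]}}

```text
time_s: 1.73
ee_pos: [0.3947, 0.2514, 0.2439]
orientation: [0.614, 0.79, 0.0, 0.0]
wrist_force: [1.7, -0.2, 0.3]
gripper_width: 0.502
finger_force: 0.0
```

Emit:
{"api": "jog_arm", "payload": {"commands": [[[0, 0, 25], [-0.205, -0.01, 0], 0.5], [[0, 0, 25], [-0.205, -0.01, 0], 0.5], [[0, 0, 25], [-0.205, -0.01, 0], 0.5], [[0, 0, 25], [-0.205, -0.01, 0], 0.5], [[0, 0, 25], [-0.205, -0.01, 0], 0.5]]}}

```text
time_s: 2.15
ee_pos: [0.4367, 0.0506, 0.244]
orientation: [0.77, 0.638, 0.0, 0.0]
wrist_force: [1.3, 0.9, 0.3]
gripper_width: 0.504
finger_force: 0.0
```

Emit:
{"api": "jog_arm", "payload": {"commands": [[[0, 0, 25], [-0.19, 0.077, 0], 0.5], [[0, 0, 25], [-0.19, 0.077, 0], 0.5], [[0, 0, 25], [-0.19, 0.077, 0], 0.5], [[0, 0, 25], [-0.19, 0.077, 0], 0.5], [[0, 0, 25], [-0.19, 0.077, 0], 0.5]]}}

```text
time_s: 2.57
ee_pos: [0.4781, -0.1504, 0.2439]
orientation: [0.89, 0.457, 0.0, 0.0]
wrist_force: [0.1, 0.9, -0.0]
gripper_width: 0.498
finger_force: 0.0
```

Emit:
{"api": "jog_arm", "payload": {"commands": [[[0, 0, 23], [-0.139, 0.15, 0], 0.5], [[0, 0, 23], [-0.139, 0.15, 0], 0.5], [[0, 0, 23], [-0.139, 0.15, 0], 0.5], [[0, 0, 23], [-0.139, 0.15, 0], 0.5], [[0, 0, 23], [-0.139, 0.15, 0], 0.5]]}}

```text
time_s: 2.98
ee_pos: [0.5198, -0.3508, 0.2437]
orientation: [0.963, 0.271, 0.0, 0.0]
wrist_force: [0.2, 2.3, -0.5]
gripper_width: 0.498
finger_force: 0.0
```

```bash
cat >> h.py <<'E'
def go(x,y,z,yaw):
    "shift in tool axes, turn about tool z (deg) to tcp x,y,z and tool-x yaw"
    s=bot.get_state();M=R.from_quat(s['orientation']);e=s['ee_pos']
    X=M.as_matrix()[:,0];cur=np.degrees(np.arctan2(X[1],X[0]))
    tz=M.as_matrix()[:,2]
    print('t',round(s['time_s'],2),'tcp',e.round(4),'yaw',cur.round(2),'tool z',tz.round(4),'F',s['wrist_force'].round(1),'T',s['wrist_torque'].round(2),'gw',round(s['gripper_width'],3))
    print('shift',M.inv().apply(np.array([x,y,z])-e).round(4),'turn',round((cur-yaw+180)%360-180,2))
E
python3 - <<'E'
from h import *
go(.528,-.388,.047,31.5)
z=np.load('topavg.npz');im,W=z['im'],z['W'];p=vision.camera_params('top')
# fitted knob
sub=W[160:205,245:290].reshape(-1,3);q=sub[(sub[:,2]>.105)&(sub[:,2]<.12)]
r=cv2.minAreaRect(q[:,:2].astype(np.float32)*1000);print('fitted',q.mean(0),r)
a=np.radians(9.7);print('tap from fitted',q.mean(0)[:2]+.116*np.array([-np.sin(a),np.cos(a)]))
# D fit on high mask + brightness
v0,u0=187,205
Z=W[v0:v0+15,u0:u0+17,2];obs=np.clip((Z-.066)/.024,0,1)
S=6;vs,us=np.mgrid[0:15*S,0:17*S];vs=v0-.5+(vs+.5)/S;us=u0-.5+(us+.5)/S
T=np.array(p['extrinsics']);C=-T[:3,:3].T@T[:3,3]
ray=np.stack([(us-p['cx'])/p['fx'],(vs-p['cy'])/p['fy'],np.ones_like(us)],-1)@T[:3,:3]
P=C+ray*((.090-C[2])/ray[...,2])[...,None]
from scipy.optimize import differential_evolution as DE
lum=im.mean(-1)[v0:v0+15,u0:u0+17]
ker=None
def mask(x,y,th,Rr=.0058,f=.0014):
    dx,dy=P[...,0]-x,P[...,1]-y
    m=(np.hypot(dx,dy)<Rr)&(dx*np.cos(th)+dy*np.sin(th)<f)
    return m.reshape(15,S,17,S).mean((1,3))
def c1(a): return ((mask(*a)>.5)*1.-(Z>.083)).__abs__().sum()+.3*((mask(*a)-obs)**2).sum()
B=[(.533,.546),(.022,.036),(0.17,1.2)]
for k in range(2):
    s=DE(c1,B,seed=k,maxiter=60,popsize=12);print('depth fit',s.x.round(4),np.degrees(s.x[2]).round(1),s.fun)
x,y=s.x[:2]
for th in range(10,75,8):
    s=DE(lambda a:c1((a[0],a[1],np.radians(th))),B[:2],seed=1,maxiter=25,popsize=8);print(th,s.x.round(4),round(s.fun,2))
E
```

```text
t 2.98 tcp [ 0.5198 -0.3508  0.2437] yaw 31.44 tool z [ 2.e-04 -6.e-04 -1.e+00] F [ 0.2  2.3 -0.5] T [-0.04  0.1   0.02] gw 0.498
shift [-0.0124  0.0359  0.1967] turn -0.06
fitted [ 0.55899359 -0.08473034  0.11142811] ((559.386962890625, -84.29957580566406), (40.031951904296875, 13.879331588745117), 9.492916107177734)
tap from fitted [0.53944882 0.02961126]
depth fit [0.5399 0.0289 0.5895] 33.8 6.485797337359838
depth fit [0.5399 0.0291 0.603 ] 34.5 7.433666037033383
10 [0.5391 0.0282] 7.92
18 [0.5391 0.029 ] 6.71
26 [0.5396 0.029 ] 7.53
34 [0.5399 0.0289] 6.5
42 [0.5401 0.0292] 7.56
50 [0.5393 0.0288] 6.69
58 [0.5392 0.0287] 7.9
66 [0.5391 0.0288] 9.11
74 [0.5392 0.0291] 10.32
```

Emit:
{"api": "jog_arm", "payload": {"commands": [[[0, 0, 0], [-0.0124, 0.036, 0.03], 0.45], [[0, 0, 0], [-0.0124, 0.036, 0.07], 0.45], [[0, 0, 0], [-0.0124, 0.036, 0.11], 0.45], [[0, 0, 0], [-0.0124, 0.036, 0.14], 0.45], [[0, 0, 0], [-0.0124, 0.036, 0.16], 0.45]]}}

```text
time_s: 3.4
ee_pos: [0.5266, -0.3847, 0.08]
orientation: [0.962, 0.272, -0.001, -0.001]
wrist_force: [0.1, 1.3, 0.2]
gripper_width: 0.449
finger_force: 0.0
```

```bash
python3 - <<'E'
from h import *
go(.5281,-.3884,.0465,31.5)
z=np.load('topavg.npz');im=z['im'];p=vision.camera_params('top')
v0,u0,H,Wd=186,204,16,18;S=5
vs,us=np.mgrid[0:H*S,0:Wd*S];vs=v0-.5+(vs+.5)/S;us=u0-.5+(us+.5)/S
T=np.array(p['extrinsics']);C=-T[:3,:3].T@T[:3,3]
ray=np.stack([(us-p['cx'])/p['fx'],(vs-p['cy'])/p['fy'],np.ones_like(us)],-1)@T[:3,:3]
at=lambda h:(C+ray*((h-C[2])/ray[...,2])[...,None])[...,:2]
PZ=[at(h) for h in np.linspace(.09,.066,13)];zs=np.linspace(.09,.066,13)
obs=im.mean(-1)[v0:v0+H,u0:u0+Wd]
from scipy.optimize import differential_evolution as DE
def inD(Pz,x,y,th,r=.006,f=.0015):
    dx,dy=Pz[...,0]-x,Pz[...,1]-y
    return (np.hypot(dx,dy)<r)&(dx*np.cos(th)+dy*np.sin(th)<f)
def fit(a,full=False):
    x,y,th,rb,bl=a
    top=inD(PZ[0],x,y,th,.0048,.0013)
    cham=inD(PZ[0],x,y,th)&~top
    side=np.zeros_like(top)
    for h,Pz in zip(zs[1:],PZ[1:]): side|=inD(Pz,x,y,th) if h>.071 else np.hypot(Pz[...,0]-x,Pz[...,1]-y)<.006
    # side faces seen: left/right halves in image
    side&=~(top|cham)
    occ=top|cham|side
    base=np.hypot(PZ[-1][...,0]-x,PZ[-1][...,1]-y);disk=(base<rb)&~occ
    ring=(base>=rb)&(base<.0155)&~occ
    rest=~(occ|disk|ring)
    A=np.stack([cv2.GaussianBlur(m.astype(float),(0,0),bl*S).reshape(H,S,Wd,S).mean((1,3)).ravel() for m in(top,cham,side,disk,ring,rest)],1)
    w,_,_,_=np.linalg.lstsq(A,obs.ravel(),rcond=None)
    e=((A@w-obs.ravel())**2).mean()
    return (e,w) if full else e
B=[(.535,.544),(.024,.034),(0.1,1.3),(.006,.011),(.2,1.)]
s=DE(fit,B,seed=0,maxiter=40,popsize=10);print(s.x.round(4),np.degrees(s.x[2]),s.fun,fit(s.x,1)[1].round())
for th in range(20,70,10):
    r=DE(lambda a:fit((a[0],a[1],np.radians(th),s.x[3],s.x[4])),B[:2],seed=0,maxiter=15,popsize=8);print(th,r.x.round(4),round(r.fun,1))
E
```

```text
t 3.4 tcp [ 0.5266 -0.3847  0.08  ] yaw 31.55 tool z [-0.003   0.0022 -1.    ] F [0.1 1.3 0.2] T [-0.03  0.14 -0.01] gw 0.449
shift [-0.0006  0.004   0.0335] turn 0.05
[0.5389 0.031  0.6686 0.0091 0.6561] 38.30666635352913 11.917846502406334 [123. 107.  50.  28. 136. 115.]
20 [0.5389 0.0309] 16.2
30 [0.5389 0.031 ] 13.4
40 [0.5389 0.031 ] 11.9
50 [0.5389 0.031 ] 13.4
60 [0.5389 0.0309] 18.2
```

Emit:
{"api": "jog_arm", "payload": {"commands": [[[0, 0, 0], [0, 0, 0.01], 0.45], [[0, 0, 0], [0, 0, 0.015], 0.45], [[0, 0, 0], [0, 0, 0.015], 0.45], [[0, 0, 0], [0, 0, 0.015], 0.45]]}}

```text
time_s: 3.73
ee_pos: [0.5284, -0.3859, 0.0698]
orientation: [0.962, 0.272, 0.001, 0.001]
wrist_force: [0.6, -0.0, 0.4]
gripper_width: 0.45
finger_force: 0.0
```

```bash
python3 -c "
from h import *
go(.5281,-.3884,.0465,31.5)"
```

```text
t 3.73 tcp [ 0.5284 -0.3859  0.0698] yaw 31.58 tool z [ 0.0014 -0.001  -1.    ] F [ 0.6 -0.   0.4] T [0.01 0.17 0.02] gw 0.45
shift [-0.0015  0.0019  0.0233] turn 0.08
```

Emit:
{"api": "jog_arm", "payload": {"commands": [[[0, 0, 0], [-0.0015, 0.002, 0.012], 0.45], [[0, 0, 0], [-0.0015, 0.002, 0.023], 0.45], [[0, 0, 0], [-0.0015, 0.002, 0.023], 0.45], [[0, 0, 0], [-0.0015, 0.002, 0.023], 0.3], [[0, 0, 0], [-0.0015, 0.002, 0.023], 0.1]], "grip_force": 25}}

```text
time_s: 4.15
ee_pos: [0.5278, -0.3882, 0.0455]
orientation: [0.962, 0.272, 0.0, 0.0]
wrist_force: [0.2, -0.4, 2.0]
gripper_width: 0.352
finger_force: 1.6
```

Emit:
{"api": "jog_arm", "payload": {"commands": [[[0, 0, 0], [0, 0, 0], 0.05], [[0, 0, 0], [0, 0, 0], 0.05], [[0, 0, 0], [0, 0, 0], 0.05], [[0, 0, 0], [0, 0, 0], 0.05]]}}

```text
time_s: 4.48
ee_pos: [0.5274, -0.3875, 0.0455]
orientation: [0.962, 0.272, -0.0, -0.0]
wrist_force: [-0.4, -0.5, -0.8]
gripper_width: 0.15
finger_force: 25.0
```

```bash
python3 -c "
from h import *
go(.539,.031,.16,39)"
```

```text
t 4.48 tcp [ 0.5274 -0.3875  0.0455] yaw 31.58 tool z [-4.e-04  6.e-04 -1.e+00] F [-0.4 -0.5 -0.8] T [0.08 0.16 0.06] gw 0.15
shift [ 0.2291 -0.3505 -0.1143] turn -7.42
```

Emit:
{"api": "jog_arm", "payload": {"commands": [[[0, 0, 0], [0, 0, -0.03], 0.05], [[0, 0, 0], [0, 0, -0.07], 0.05], [[0, 0, 0], [0, 0, -0.11], 0.05], [[0, 0, 0], [0.01, -0.016, -0.145], 0.05], [[0, 0, 0], [0.025, -0.038, -0.15], 0.05]]}}

```text
time_s: 4.9
ee_pos: [0.5297, -0.3467, 0.2016]
orientation: [0.963, 0.27, 0.003, 0.004]
wrist_force: [0.6, -0.4, -0.8]
gripper_width: 0.152
finger_force: 25.0
```

Emit:
{"api": "jog_arm", "payload": {"commands": [[[0, 0, -3], [0.019, -0.029, 0], 0.05], [[0, 0, -3], [0.04, -0.061, 0], 0.05], [[0, 0, -3], [0.062, -0.095, 0], 0.05], [[0, 0, -3], [0.084, -0.129, 0], 0.05], [[0, 0, -3], [0.106, -0.163, 0], 0.05]]}}

```text
time_s: 5.32
ee_pos: [0.5336, -0.1463, 0.1956]
orientation: [0.955, 0.297, 0.0, 0.0]
wrist_force: [0.5, 0.7, -0.6]
gripper_width: 0.146
finger_force: 25.1
```

```bash
python3 -c "
from h import *
go(.539,.031,.16,39)"
```

```text
t 5.32 tcp [ 0.5336 -0.1463  0.1956] yaw 34.55 tool z [ 2.e-04  0.e+00 -1.e+00] F [ 0.5  0.7 -0.6] T [0.01 0.06 0.  ] gw 0.146
shift [ 0.105  -0.143   0.0357] turn -4.45
```

Emit:
{"api": "jog_arm", "payload": {"commands": [[[0, 0, -4.5], [0.024, -0.033, 0], 0.05], [[0, 0, -4.5], [0.048, -0.066, 0], 0.05], [[0, 0, -4.5], [0.072, -0.099, 0.005], 0.05], [[0, 0, -4.5], [0.094, -0.128, 0.01], 0.05], [[0, 0, -4.5], [0.105, -0.143, 0.015], 0.05]]}}

```text
time_s: 5.73
ee_pos: [0.5391, 0.0344, 0.1801]
orientation: [0.942, 0.337, 0.0, -0.001]
wrist_force: [1.1, -0.5, -1.1]
gripper_width: 0.146
finger_force: 25.0
```

Emit:
{"api": "jog_arm", "payload": {"commands": [[[0, 0, 0], [0, 0, 0.02], 0.05], [[0, 0, 0], [0, 0, 0.03], 0.05], [[0, 0, 0], [0, 0, 0.03], 0.05]]}}

```text
time_s: 5.98
ee_pos: [0.5381, 0.0291, 0.1489]
orientation: [0.942, 0.335, -0.002, -0.0]
wrist_force: [-0.5, -1.0, -0.9]
gripper_width: 0.147
finger_force: 25.1
```

```bash
python3 - <<'E'
from h import *
go(.539,.0303,.14,39)
im,d,p=cap('scene');u,v=243,180
cv2.imwrite('pics/held.png',cv2.resize(im[v-40:v+35,u-50:u+50],(800,600),interpolation=cv2.INTER_CUBIC))
E
```

```text
t 5.98 tcp [0.5381 0.0291 0.1489] yaw 39.09 tool z [-3.1e-03 -9.0e-04 -1.0e+00] F [-0.5 -1.  -0.9] T [-0.08  0.15 -0.  ] gw 0.147
shift [ 0.0015 -0.0003  0.0089] turn 0.09
```

View pics/held.png

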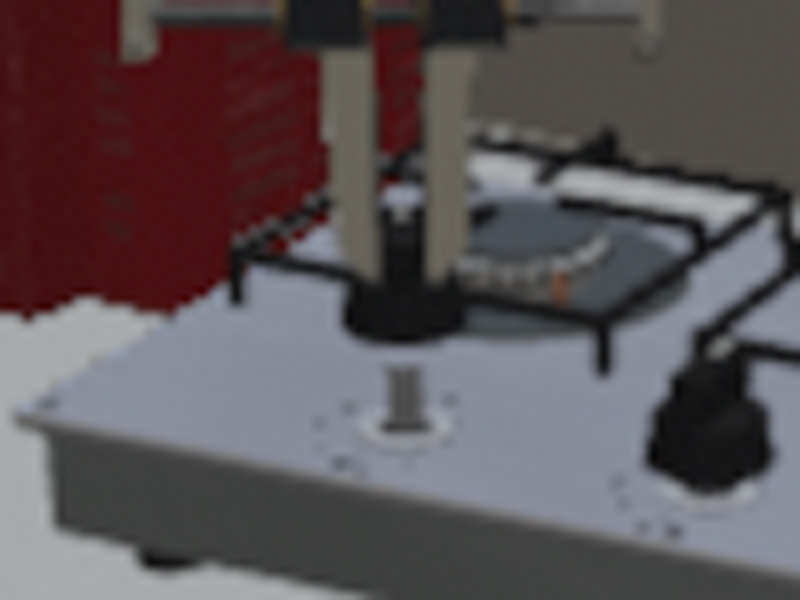

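The knob hangs over the spindle: its axis is at crop x≈403 and the spindle's at x≈406, so they are within about 1 mm. I'm going down to just above contact.

Emit:
{"api": "jog_arm", "payload": {"commands": [[[0, 0, 0], [0, 0, 0.005], 0.05], [[0, 0, 0], [0, 0, 0.009], 0.05], [[0, 0, 0], [0, 0, 0.009], 0.05], [[0, 0, 0], [0, 0, 0.009], 0.05]]}}

```text
time_s: 6.37
ee_pos: [0.5393, 0.0286, 0.1418]
orientation: [0.943, 0.334, 0.0, 0.0]
wrist_force: [-0.1, 0.3, -0.7]
gripper_width: 0.149
finger_force: 25.1
```

```bash
python3 - <<'E'
from h import *
go(.539,.0303,.137,39)
E
```

```text
t 6.37 tcp [0.5393 0.0286 0.1418] yaw 39.02 tool z [ 2.e-04  0.e+00 -1.e+00] F [-0.1  0.3 -0.7] T [-0.06  0.13 -0.02] gw 0.149
shift [ 0.0008 -0.0015  0.0048] turn 0.02
```

Emit:
{"api": "jog_arm", "payload": {"commands": [[[0, 0, 0], [0.0008, -0.0015, 0.002], 0.05], [[0, 0, 0], [0.0008, -0.0015, 0.004], 0.05], [[0, 0, 0], [0.0008, -0.0015, 0.006], 0.05], [[0, 0, 0], [0.0008, -0.0015, 0.008], 0.05], [[0, 0, 0], [0.0008, -0.0015, 0.008], 0.05]]}}

```text
time_s: 6.78
ee_pos: [0.5389, 0.031, 0.1333]
orientation: [0.942, 0.334, -0.0, -0.0]
wrist_force: [0.6, -0.3, -0.9]
gripper_width: 0.145
finger_force: 25.1
```

```bash
python3 - <<'E'
from h import *
go(.539,.0303,.137,39)
E
```

```text
t 6.78 tcp [0.5389 0.031  0.1333] yaw 39.08 tool z [-2.e-04 -1.e-04 -1.e+00] F [ 0.6 -0.3 -0.9] T [0.03 0.11 0.03] gw 0.145
shift [-0.0003  0.0006 -0.0037] turn 0.08
```

Emit:
{"api": "jog_arm", "payload": {"commands": [[[0, 0, 0], [0, 0, 0.001], 0.05], [[0, 0, 0], [0, 0, 0.002], 0.05], [[0, 0, 0], [0, 0, 0.003], 0.05], [[0, 0, 0], [0, 0, 0.004], 0.05], [[0, 0, 0], [0, 0, 0.004], 0.05]]}}

```text
time_s: 7.2
ee_pos: [0.539, 0.0309, 0.1295]
orientation: [0.942, 0.334, 0.0, 0.0]
wrist_force: [0.8, -0.0, -1.6]
gripper_width: 0.15
finger_force: 25.1
```

```bash
python3 - <<'E'
from h import *
go(.539,.0303,.137,39)
E
```

```text
t 7.2 tcp [0.539  0.0309 0.1295] yaw 39.07 tool z [ 0.e+00 -1.e-04 -1.e+00] F [ 0.8 -0.  -1.6] T [0.06 0.08 0.03] gw 0.15
shift [-0.0004  0.0005 -0.0075] turn 0.07
```

Emit:
{"api": "jog_arm", "payload": {"commands": [[[0, 0, 0], [0, 0, 0.002], 0.05], [[0, 0, 0], [0, 0, 0.004], 0.05], [[0, 0, 0], [0, 0, 0.006], 0.05], [[0, 0, 0], [0, 0, 0.0085], 0.05], [[0, 0, 0], [0, 0, 0.0085], 0.05]]}}

```text
time_s: 7.62
ee_pos: [0.5389, 0.0309, 0.1207]
orientation: [0.942, 0.334, -0.0, 0.0]
wrist_force: [-0.2, 0.8, -1.2]
gripper_width: 0.148
finger_force: 25.1
```

```bash
python3 - <<'E'
from h import *
go(.539,.0303,.1195,39)
E
```

```text
t 7.62 tcp [0.5389 0.0309 0.1207] yaw 39.08 tool z [-2.e-04 -1.e-04 -1.e+00] F [-0.2  0.8 -1.2] T [ 0.09 -0.    0.  ] gw 0.148
shift [-0.0004  0.0005  0.0012] turn 0.08
```

Emit:
{"api": "jog_arm", "payload": {"commands": [[[0, 0, 0], [0, 0, 0.001], 0.05], [[0, 0, 0], [0, 0, 0.002], 0.05], [[0, 0, 0], [0, 0, 0.003], 0.05], [[0, 0, 0], [0, 0, 0.003], 0.05]], "grip_force": 45}}

```text
time_s: 7.95
ee_pos: [0.539, 0.0308, 0.1183]
orientation: [0.942, 0.334, 0.0, -0.0]
wrist_force: [-0.2, 0.4, 3.9]
gripper_width: 0.146
finger_force: 45.5
```

Emit:
{"api": "jog_arm", "payload": {"commands": [[[0, 0, 0], [0, 0, 0.001], 0.05], [[0, 0, 0], [0, 0, 0.002], 0.05], [[0, 0, 0], [0, 0, 0.003], 0.05], [[0, 0, 0], [0, 0, 0.003], 0.05]]}}

```text
time_s: 8.28
ee_pos: [0.5391, 0.0309, 0.1153]
orientation: [0.942, 0.334, 0.0, 0.0]
wrist_force: [-0.9, 0.8, 7.2]
gripper_width: 0.15
finger_force: 45.8
```

The spring force starts at the expected height and rises as expected, so the knob is home. I'm pressing on to the stop.

Emit:
{"api": "jog_arm", "payload": {"commands": [[[0, 0, 0], [0, 0, 0.001], 0.05], [[0, 0, 0], [0, 0, 0.002], 0.05], [[0, 0, 0], [0, 0, 0.0025], 0.05], [[0, 0, 0], [0, 0, 0.0025], 0.05]]}}

```text
time_s: 8.62
ee_pos: [0.5391, 0.0308, 0.1131]
orientation: [0.942, 0.334, 0.0, -0.0]
wrist_force: [-2.5, 1.0, 9.7]
gripper_width: 0.144
finger_force: 46.3
```

Emit:
{"api": "jog_arm", "payload": {"commands": [[[0, 0, 0], [0, 0, 0.0005], 0.05], [[0, 0, 0], [0, 0, 0.001], 0.05], [[0, 0, 0], [0, 0, 0.001], 0.05], [[0, 0, 0], [0, 0, 0.001], 0.05]]}}

```text
time_s: 8.95
ee_pos: [0.5392, 0.0308, 0.1129]
orientation: [0.942, 0.334, 0.001, -0.0]
wrist_force: [-3.4, 1.6, 20.0]
gripper_width: 0.149
finger_force: 47.8
```

```bash
python3 - <<'E'
from h import *
im,d,p=cap('scene');u,v=243,180
go(.539,.0308,.1129,39)
cv2.imwrite('pics/end.png',cv2.resize(im[v-40:v+35,u-50:u+50],(800,600),interpolation=cv2.INTER_CUBIC))
E
```

```text
t 9.0 tcp [0.5392 0.0308 0.1129] yaw 39.05 tool z [ 0.0013  0.0011 -1.    ] F [-4.2  1.  20.1] T [ 0.18  1.06 -0.02] gw 0.146
shift [-0.0001 -0.0001 -0.    ] turn 0.05
```

View pics/end.png

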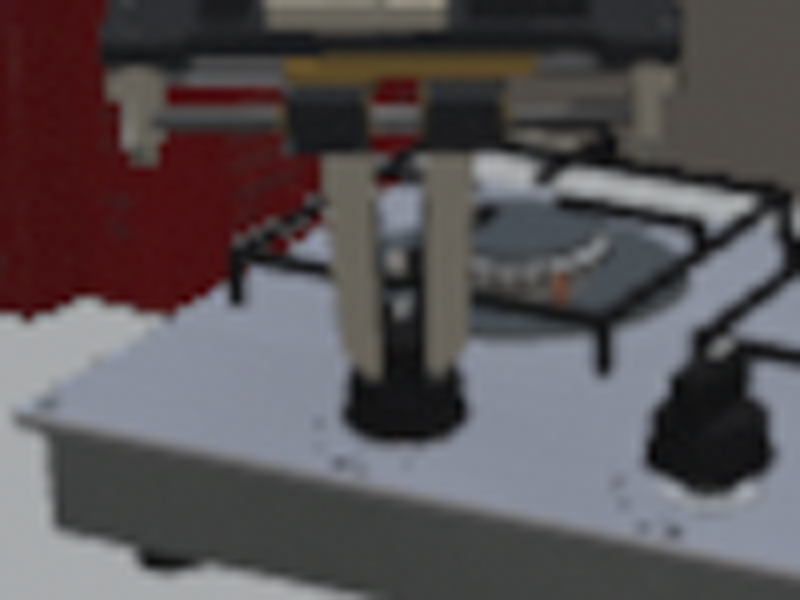

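The knob at crop (405,405) sits low over the steel top and covers its ring. It is held and pressed against the stop with about 20 N, steady.

```bash
python3 -c "
from bench import ticket
print(ticket.job_done())"
```

```text
the job is handed in; nothing more can be done
None
```

The loose knob is fitted with its flat matched to the spindle, pushed home, and held by the gripper against the tap's stop at about 20 N; I handed the job in at about 9 s (limit 37 s), and no verdict came back.

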